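# Load-test spring clips and fit sleeves to the sound ones

### The arm

A 6-joint arm with a two-finger parallel gripper is mounted at the origin on a cart in front of the work surface, level with it; the furniture and walls round the work are solid. World frame = base frame: x ahead of the robot, y to its left, z up, the work surface at z = 0. Lengths are in m, angles in rad, forces in N, time in s.
With the tool pointing down it reaches from about 0.375 to 0.9 m from the base axis. Payload 3.1 kg.
Tool frame: the origin (TCP) lies at the very end of the fingers, on their centre line; the grasp point (between the pads) lies 19 mm behind it (robot.pinch_z is the distance from the TCP to the grasp point, in m); z points along the fingers, y is the line along which they close (so a half turn about z gives the same grasp; the last joint's range is limited). The gripper opens to 85 mm and grips with 20 to 120 N. Pads are 22 mm wide; open, the fingers measure 114 mm over their backs; the gripper's body (76 mm by 85 mm) begins 54 mm behind the grasp point. The pads swing forward as they close: fully open they stand 13 mm farther back than shut.
Start: joints at [1.133, 0.527, 1.433, -0, 1.181, -0.178], TCP at [0.16, 0.604, 0.231] pointing down, gripper open.
Joint ranges: [-3.08, 3.08], [-0.75, 2.2], [0.22, 2.44], [-1.43, 4.57], [0, 2.65], [-2.85, 2.85]. Speed limits (rad/s): [2.79, 2.79, 3.14, 3.14, 3.14, 3.14].

### API

Orientations are given as a unit quaternion [w, x, y, z].
In Python, from plant import robot gives the robot as it stands.
- The arm moves only by the shell command python3 -m creep 'ROWS' [OPENING] [FORCE]. ROWS is JSON, one flat list of numbers, 6 for each row, row after row: the shift along the world's x, y, z in cm, then the turn, a rotation vector about the world's x, y, z in rad. A call has 1 to 8 rows; each row is the pose to reach, as a shift and turn from the pose commanded when the call began; what a row does not reach only later rows make up. A row lasts 1/10 s, in which the tool goes at most 50 mm and 8.59 degrees, less where a joint would pass 70% of its speed; a pose out of reach is approached as far as the arm can. A call with a gripper value outside its range is refused whole. OPENING is the opening, from 0 (shut) to 1 (fully open), set as the call begins (- or left out, the last holds). The fingers move at their own pace and stop on an object; FORCE is the grip in N (left out, the last holds). Time passes only in rows, so rows that repeat a pose let the fingers close. It gives the time, the measured TCP pose, the force, the opening and the grip force at its end, in the units of the state.
- robot.sense(): the state, without advancing time (a new reading comes with each control period).
- robot.capture(name): name is "side" or "top" or "wrist"; returns the picture (480x640x3 uint8, red, green, blue); there is no depth.
- robot.get_calibration(name): a dict with "intrinsics" (3x3 intrinsics, pixels), "R" (3x3) and "t" (3): a world point X has camera coordinates R X + t; the wrist camera has in their place "T_tool_cam" (4x4, takes a point from camera to tool coordinates, whose origin is the TCP and whose axes are the flange's). Camera axes: x right, y down, z forward; pixel columns grow to the right and rows downward; lengths in m; the calibration is good to about 2 mm. A picture is of the moment at which its call begins: read the wrist's pose just before it. get_calibration takes no time and is no camera call.
- robot.job_done(): hands the job in; it is judged then, once.
The state is a dict: "time": time; "joints": joint angles; "dq": joint speeds; "joint_torque": joint torques, N m; "position": TCP position; "tool_rot": TCP orientation; "wrist_force": force on the tool from outside, world axes, zero at the start; "ft_torque": the same for the moment, N m; "gripper_width": finger opening in m; "gripper_force": force on a finger pad.
Only numpy, scipy, OpenCV 4.12 (cv2) and the standard library are available. Lean on these libraries where they do the work, as an engineer would, in place of code of your own. Each camera call takes 0.05 s, during which the arm holds its last target. There are 200 camera calls.

### The job

First load-test every spring clip standing in the test stations: press its blade gently on the blue mid-span button with a force of 8 N, let go, and read on the scale where the drag pointer stayed. When all are tested, push a brass sleeve fully home onto the spigot of each clip that read in the green band, leaving that clip in its station, and move each clip that read in the red band, without a sleeve, to the red reject tray, standing flat on its foot on the tray's floor. Leave the other things on the bench where they are.

Things in the scene. Friction and masses are not known exactly. Their poses are not given: they have to be found in the camera images.
- clip_1: spring clip, or absent. Aluminium foot 110 x 44 x 6 mm (x, y, z), origin centre of its underside, z up, x along the blade to its tip. Black clamp block on it: x -55 to -27, y +-18, z 6 to 56 mm: grip across y near its top. Steel spigot on the block's flat top, from (-41, 0, 56) mm up: diameter 14, 22 high, last 4 mm chamfered; a sleeve is home when it rests on the block's top. 0.22 kg. All look alike
- blade_1: leaf blade of clip_1, 20 mm wide, 97 long, from the block's +x face; top face 49 mm above the clip's origin. Blue button (ball head, 12 mm across, standing 4.5 mm proud) at mid-span, 50 mm from the root; its top at (23, 0, 53.5) mm in the clip's frame: press here. The blade gives about 0.7 mm a newton there if sound, 1.4 if tired; over 14 N overstrains it
- pointer_1_tip (a point): tip of the black drag pointer of clip_1's station (of the empty one if absent), 28 mm left of the blade's tip, on the scale. The blade's tip pushes it down; it stays at the lowest point reached. Reading = drop from its top, which is 62 mm above the bench mat (40 above a standing clip's origin); starts at 0 to 2 mm. Green band 6 to 14.5 mm (sound), red 14.5 to 32 (tired)
- clip_2: spring clip, or absent. Aluminium foot 110 x 44 x 6 mm (x, y, z), origin centre of its underside, z up, x along the blade to its tip. Black clamp block on it: x -55 to -27, y +-18, z 6 to 56 mm: grip across y near its top. Steel spigot on the block's flat top, from (-41, 0, 56) mm up: diameter 14, 22 high, last 4 mm chamfered; a sleeve is home when it rests on the block's top. 0.22 kg. All look alike
- blade_2: leaf blade of clip_2, 20 mm wide, 97 long, from the block's +x face; top face 49 mm above the clip's origin. Blue button (ball head, 12 mm across, standing 4.5 mm proud) at mid-span, 50 mm from the root; its top at (23, 0, 53.5) mm in the clip's frame: press here. The blade gives about 0.7 mm a newton there if sound, 1.4 if tired; over 14 N overstrains it
- pointer_2_tip (a point): tip of the black drag pointer of clip_2's station (of the empty one if absent), 28 mm left of the blade's tip, on the scale. The blade's tip pushes it down; it stays at the lowest point reached. Reading = drop from its top, which is 62 mm above the bench mat (40 above a standing clip's origin); starts at 0 to 2 mm. Green band 6 to 14.5 mm (sound), red 14.5 to 32 (tired)
- clip_3: spring clip, or absent. Aluminium foot 110 x 44 x 6 mm (x, y, z), origin centre of its underside, z up, x along the blade to its tip. Black clamp block on it: x -55 to -27, y +-18, z 6 to 56 mm: grip across y near its top. Steel spigot on the block's flat top, from (-41, 0, 56) mm up: diameter 14, 22 high, last 4 mm chamfered; a sleeve is home when it rests on the block's top. 0.22 kg. All look alike
- blade_3: leaf blade of clip_3, 20 mm wide, 97 long, from the block's +x face; top face 49 mm above the clip's origin. Blue button (ball head, 12 mm across, standing 4.5 mm proud) at mid-span, 50 mm from the root; its top at (23, 0, 53.5) mm in the clip's frame: press here. The blade gives about 0.7 mm a newton there if sound, 1.4 if tired; over 14 N overstrains it
- pointer_3_tip (a point): tip of the black drag pointer of clip_3's station (of the empty one if absent), 28 mm left of the blade's tip, on the scale. The blade's tip pushes it down; it stays at the lowest point reached. Reading = drop from its top, which is 62 mm above the bench mat (40 above a standing clip's origin); starts at 0 to 2 mm. Green band 6 to 14.5 mm (sound), red 14.5 to 32 (tired)
- clip_4: spring clip, or absent. Aluminium foot 110 x 44 x 6 mm (x, y, z), origin centre of its underside, z up, x along the blade to its tip. Black clamp block on it: x -55 to -27, y +-18, z 6 to 56 mm: grip across y near its top. Steel spigot on the block's flat top, from (-41, 0, 56) mm up: diameter 14, 22 high, last 4 mm chamfered; a sleeve is home when it rests on the block's top. 0.22 kg. All look alike
- blade_4: leaf blade of clip_4, 20 mm wide, 97 long, from the block's +x face; top face 49 mm above the clip's origin. Blue button (ball head, 12 mm across, standing 4.5 mm proud) at mid-span, 50 mm from the root; its top at (23, 0, 53.5) mm in the clip's frame: press here. The blade gives about 0.7 mm a newton there if sound, 1.4 if tired; over 14 N overstrains it
- pointer_4_tip (a point): tip of the black drag pointer of clip_4's station (of the empty one if absent), 28 mm left of the blade's tip, on the scale. The blade's tip pushes it down; it stays at the lowest point reached. Reading = drop from its top, which is 62 mm above the bench mat (40 above a standing clip's origin); starts at 0 to 2 mm. Green band 6 to 14.5 mm (sound), red 14.5 to 32 (tired)
- tooling_plate: aluminium plate 185 x 400 x 12 mm with four test stations in a row along its y, 95 mm apart; origin centre of its underside. Grey station bases raise the clips' undersides to 22 mm above the mat; steel stops 8 mm high locate each foot with 2 mm play. Past each blade's tip, on its left, a white scale plate faces the robot, top 80 mm above the mat; a tall box stack stands close behind. Which clip is where varies
- sleeve_a: brass sleeve standing upright on the bench mat: outer diameter 28 mm, bore 16.6 mm right through, 32 mm high, 0.05 kg; origin at the centre of its underside, z along the bore. The sleeves are all alike; one or more may be left over
- sleeve_b: brass sleeve standing upright on the bench mat: outer diameter 28 mm, bore 16.6 mm right through, 32 mm high, 0.05 kg; origin at the centre of its underside, z along the bore. The sleeves are all alike; one or more may be left over
- sleeve_c: brass sleeve standing upright on the bench mat: outer diameter 28 mm, bore 16.6 mm right through, 32 mm high, 0.05 kg; origin at the centre of its underside, z along the bore. The sleeves are all alike; one or more may be left over
- reject_tray: open red reject tray, 170 x 170 mm, 25 mm high, walls and floor 3 mm thick, fixed; origin at the centre of its underside, sides along x and y. Two clips fit side by side, each along the tray's x
- puck_one: bystander, not part of the job: black round unit with white cap, 54 mm across, 44 mm high
- puck_two: bystander, not part of the job: black round unit with white cap, 54 mm across, 44 mm high
- white_cap: bystander, not part of the job: white cap, 48 mm across, 9 mm high
- plug_gauge: bystander, not part of the job: steel plug gauge, 32 mm across, 40 mm high
- felt_marker: bystander, not part of the job: black marker pen lying on the bench, 118 mm long along its y
- thread_lock: bystander, not part of the job: small red bottle, 30 mm across, 92 mm high
- cutter: bystander, not part of the job: side cutter with blue handles lying flat, 127 mm long
Mind the look-alikes: they are no part of the job. What is shaped like the clip_1 but turquoise is not meant.

How it is judged:
By the outcome, as a careful person would: the job done as asked, in the order asked, and still so for the second after the job is handed in, with the robot touching nothing.
Of clip_1, clip_2, clip_3, clip_4 only 3 to 4 are there at a start; the rules pass over those that are not, and their reading is None.
At some moment in a run one of sleeve_a, sleeve_b, sleeve_c may be knocked a few centimetres aside while the robot is not near it.
It also fails if it takes over 208 s, if anything falls off the work surface, if the arm or the gripper's body presses on something with over 40 N, if the wrist force passes 120 N, or if a joint passes its speed limit or range.

## Working session

There is one attempt and no reset: what is moved stays moved. The work goes in short steps, Python scripts to look and compute and a shell command to move; the robot and the scene stay as the last step left them, time stands still between calls to the robot, and variables do not carry over. Pictures are saved under pics/ and viewed, at most 14 in all, crops included, and the job is handed in when it is done.

```bash
ls; mkdir -p pics
cat > h.py <<'E'
import numpy as np, cv2
from plant import robot
from scipy.spatial.transform import Rotation as R
def q2R(q): return R.from_quat([q[1],q[2],q[3],q[0]]).as_matrix()
def cam(name, s=None):
    c=robot.get_calibration(name); K=np.array(c["intrinsics"])
    if "R" in c: return K,np.array(c["R"]),np.array(c["t"])
    s=s or robot.sense(); T=np.eye(4); T[:3,:3]=q2R(s["tool_rot"]); T[:3,3]=s["position"]
    M=np.linalg.inv(T@np.array(c["T_tool_cam"])); return K,M[:3,:3],M[:3,3]
def shot(name,fn):
    s=robot.sense(); im=robot.capture(name); cv2.imwrite("pics/"+fn+".png",im[:,:,::-1]); C=cam(name,s)
    np.savez("pics/"+fn+".npz",K=C[0],R=C[1],t=C[2]); return im,C
def load(fn):
    d=np.load("pics/"+fn+".npz"); return cv2.imread("pics/"+fn+".png")[:,:,::-1],(d["K"],d["R"],d["t"])
def ray(C,uv,z):
    K,Rm,t=C; d=Rm.T@np.linalg.inv(K)@np.array([uv[0],uv[1],1.]); o=-Rm.T@t
    return o+d*(z-o[2])/d[2]
def proj(C,X):
    p=C[0]@(C[1]@np.array(X)+C[2]); return p[:2]/p[2]
def blobs(mask,amin=30):
    n,l,st,c=cv2.connectedComponentsWithStats(mask.astype(np.uint8)); return [(c[i].round(1),st[i]) for i in range(1,n) if st[i][4]>=amin]
E
python3 - <<'E'
from h import *
for n in("top","side","wrist"):
    im,C=shot(n,n+"0"); print(n,-C[1].T@C[2],C[1][2],C[0][0,0])
print(robot.sense())
E
```

```text
pics
top [0.44130094 0.09383373 1.41112701] [ 0.08471207  0.00273603 -0.99640172] 482.9743452548396
side [ 0.50115359 -1.47124642  1.28336182] [ 0.03798667  0.79807291 -0.60136232] 620.0233874309687
wrist [0.08955435 0.62266602 0.37294198] [ 0.27228521 -0.07419248 -0.95935199] 392.6157689841113
{'time': 0.15, 'joints': array([ 1.13348856e+00,  5.28285144e-01,  1.43360152e+00,  3.68629698e-05,
        1.18138361e+00, -1.78537637e-01]), 'dq': array([ 0.00234037, -0.00287761, -0.00259961, -0.00055799, -0.00094815,
        0.00206101]), 'joint_torque': array([ 3.93882929e-04, -4.42745340e+01, -1.78275472e+01, -2.56926778e-04,
        5.67634706e-03, -4.08119064e-06]), 'position': array([0.15968495, 0.60369931, 0.23054049]), 'tool_rot': array([-2.70470716e-04,  1.29031278e-01,  9.91640169e-01, -7.94192092e-04]), 'wrist_force': array([ 0.07096495, -0.18984508, -0.19382519]), 'ft_torque': array([-0.0050191 , -0.00903732,  0.00907971]), 'gripper_force': 0.0, 'gripper_width': 0.08533208714777527}
```

View pics/top0.png

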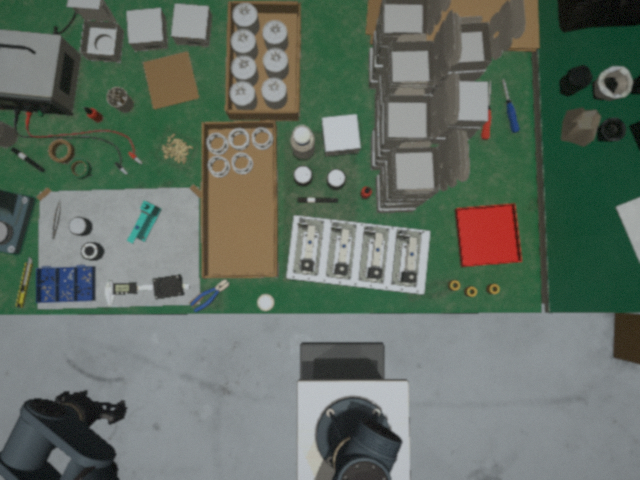

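View pics/side0.png

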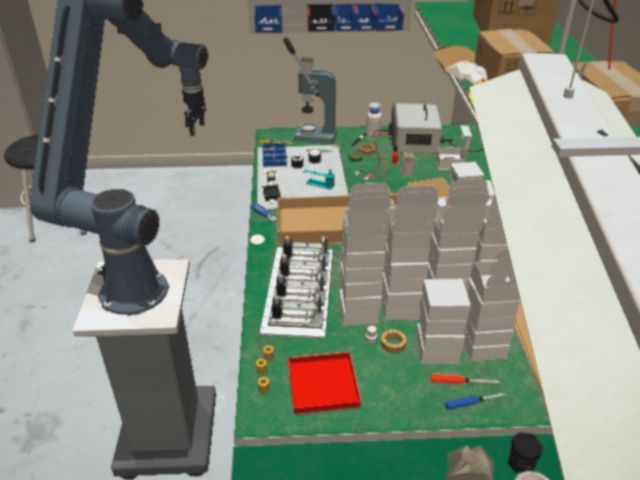

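The top view shows the plate at about (360,255) with four clips, sleeves near (455,286), (472,291) and (494,289), and the tray at (488,235). The side view shows the box stacks close behind the plate, at about (365,250).

Run:
```python
from h import *
im,C=load("top0"); hsv=cv2.cvtColor(im.copy(),cv2.COLOR_RGB2HSV); h,s,v=cv2.split(hsv)
print("sleeves")
for c,st in blobs(((h>12)&(h<32)&(s>120)&(v>90)),25):
    if 430<c[0]<540 and 200<c[1]<310: print(c,st[4],ray(C,c,0.032).round(3))
m=((h<6)|(h>174))&(s>170)&(v>120)
for c,st in blobs(m,500): 
    print("tray",c,st, ray(C,c,0.012).round(3))
print("plate px corners->")
for uv in [(294,216),(430,231),(424,292),(288,278)]: print(ray(C,uv,0.012).round(3))
m=((h>100)&(h<130)&(s>100)&(v>60))
for c,st in blobs(m,2):
    if 285<c[0]<435 and 200<c[1]<300: print("blue",c,st[4],ray(C,c,0.075).round(4))
for uv in [(306,269),(340,271),(374,275),(407,278)]: print("blk",ray(C,uv,0.078).round(3))
cv2.imwrite("pics/t1.png",cv2.resize(im[200:310,275:535,::-1],None,fx=3,fy=3,interpolation=cv2.INTER_CUBIC))
im,C=load("wrist0"); 
for n in [(0.4,0.1,0)]: print(proj(C,n))
```

```text
sleeves
[454.2 285. ] 65 [ 0.425 -0.291  0.032]
[493.5 288.6] 62 [ 0.414 -0.402  0.032]
[471.  291.1] 62 [ 0.407 -0.338  0.032]
tray [486.9 235.2] [ 457  204   62   62 3165] [ 0.568 -0.395  0.012]
plate px corners->
[0.626 0.165 0.012]
[ 0.581 -0.23   0.012]
[ 0.405 -0.209  0.012]
[0.446 0.183 0.012]
blk [0.47  0.129 0.078]
blk [0.464 0.035 0.078]
blk [ 0.453 -0.058  0.078]
blk [ 0.445 -0.149  0.078]
[-27.17728632 493.3054619 ]
```

View pics/t1.png

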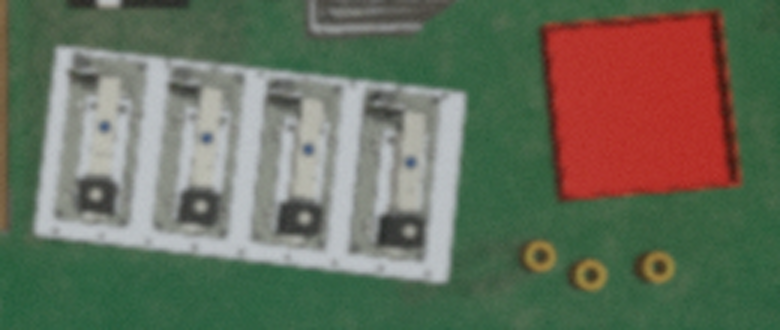

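Four clips are present, with buttons at crop pixels (104,127), (206,138), (307,149) and (410,162). The sleeves and tray are clear. I'll move above the plate for one close look.

```bash
python3 -m creep '[4,-5,0,0,0,0.07, 6,-10,0,0,0,0.145, 9,-14,0,0,0,0.145, 12,-19,0,0,0,0.145, 15,-23,0,0,0,0.145, 18,-28,0,0,0,0.145, 21,-32,0,0,0,0.145, 23,-36,0,0,0,0.145]' 0 20
python3 -m creep '[1,-4,0,0,0,0, 3,-8,0,0,0,0, 5,-12,0,0,0,0, 6,-16,0,0,0,0, 6,-20,1,0,0,0, 6,-24,2,0,0,0, 6,-24,2,0,0,0]'
python3 - <<'E'
from h import *
im,C=shot("wrist","w1"); print(robot.sense()["wrist_force"])
hsv=cv2.cvtColor(im.copy(),cv2.COLOR_RGB2HSV); h,s,v=cv2.split(hsv)
for c,st in blobs(((h>100)&(h<130)&(s>100)&(v>50)),25): print("blue",c,st[4],ray(C,c,0.0745).round(4))
imt,Ct=load("top0")
for uv in [(309.7,242.3), (343.7,246), (377.7,249.7),(411.7,254)]: print(ray(Ct,uv,.0745).round(4))
E
```

```text
time: 0.95
position: [0.377, 0.2668, 0.2314]
tool_rot: [0.0, 0.057, 0.998, 0.0]
wrist_force: [1.1, -0.9, 0.6]
gripper_width: -0.0
gripper_force: 0.0
time: 1.65
position: [0.4373, 0.0243, 0.2523]
tool_rot: [0.002, 0.06, 0.998, -0.001]
wrist_force: [1.4, -0.3, -0.9]
gripper_width: 0.0002
gripper_force: 0.0
[-0.26005066  0.15392292 -0.84640876]
blue [126.3 312.6] 95 [ 0.5067 -0.1599  0.0745]
blue [231.1 313.4] 92 [ 0.5186 -0.0661  0.0745]
blue [439.9 312.7] 92 [0.5401 0.1207 0.0745]
[0.5443 0.1185 0.0745]
[0.5337 0.0243 0.0745]
[ 0.5231 -0.0699  0.0745]
[ 0.5108 -0.1638  0.0745]
```

View pics/w1.png

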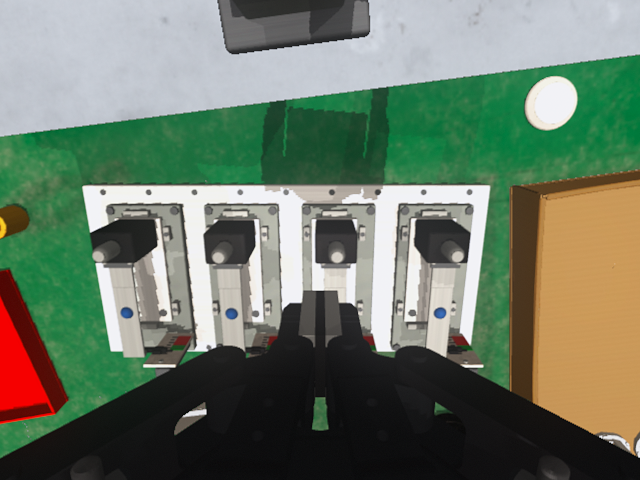

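The wrist image is upside-down (down is +x). Buttons show at (126,313), (231,313) and (440,313); B's is hidden behind the fingers. I'll go down between A and B for a closer measurement.

```bash
python3 -m creep '[3,2,-3,0,0,0, 6,4,-6,0,0,0, 8.5,5,-9,0,0,0, 8.5,5,-12,0,0,0, 8.5,5,-12,0,0,0]'
cat > look.py <<'E'
from h import *
import sys
im,C=shot("wrist",sys.argv[1]); s=robot.sense(); print(s["time"],s["position"].round(4),s["wrist_force"].round(2),"tip px",proj(C,s["position"]).round(1))
hsv=cv2.cvtColor(im.copy(),cv2.COLOR_RGB2HSV); h,sa,v=cv2.split(hsv)
for c,st in blobs(((h>100)&(h<130)&(sa>100)&(v>50)),25): print("blue",c,st[4],ray(C,c,0.0745).round(4))
E
python3 look.py w2
```

```text
time: 2.2
position: [0.5174, 0.0805, 0.1273]
tool_rot: [-0.005, 0.056, 0.998, 0.0]
wrist_force: [-0.4, 0.5, -0.6]
gripper_width: -0.0003
gripper_force: 0.0
2.25 [0.5183 0.08   0.1292] [ 0.16 -0.17  0.54] tip px [318.2 317.9]
blue [ 52.4 299.7] 297 [ 0.5193 -0.0655  0.0745]
blue [223.9 300.4] 279 [0.53   0.027  0.0745]
blue [397.4 300.7] 282 [0.5406 0.1205 0.0745]
```

View pics/w2.png

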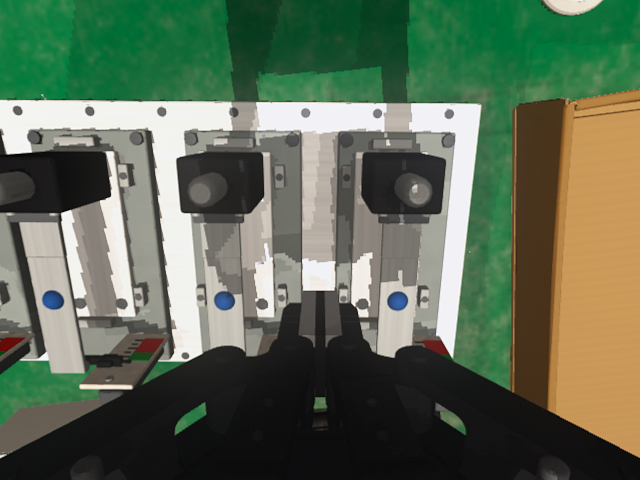

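Buttons: C (52,300), B (224,300), A (397,301), consistent with before. Now over A.

```bash
python3 -m creep '[1,4,0,0,0,0, 1.6,4.6,-2,0,0,0, 1.6,4.6,-3.5,0,0,0, 1.6,4.6,-3.5,0,0,0, 1.6,4.6,-3.5,0,0,0, 1.6,4.6,-3.5,0,0,0]'; python3 -c "
from h import *
s=robot.sense();print(s['position'],s['wrist_force'])"
```

```text
time: 2.85
position: [0.5374, 0.1244, 0.0979]
tool_rot: [0.001, 0.057, 0.998, 0.0]
wrist_force: [0.3, 0.1, 0.3]
gripper_width: -0.0
gripper_force: 0.0
[0.53736684 0.12439705 0.09790253] [0.31007325 0.06149745 0.32235623]
```

```bash
python3 -m creep '[0.3,-0.4,-1,0,0,0, 0.3,-0.4,-1.8,0,0,0, 0.3,-0.4,-1.8,0,0,0, 0.3,-0.4,-1.8,0,0,0]'; python3 -m creep '[0,0,-0.2,0,0,0, 0,0,-0.4,0,0,0, 0,0,-0.6,0,0,0, 0,0,-0.6,0,0,0]'
```

```text
time: 3.25
position: [0.5394, 0.1202, 0.0778]
tool_rot: [-0.001, 0.057, 0.998, -0.0]
wrist_force: [-0.2, 1.0, 0.7]
gripper_width: 0.0
gripper_force: 0.0
time: 3.65
position: [0.5403, 0.1205, 0.0726]
tool_rot: [0.001, 0.057, 0.998, 0.0]
wrist_force: [-0.4, -0.4, 3.2]
gripper_width: -0.0002
gripper_force: 1.8
```

```bash
python3 -m creep '[0,0,-0.1,0,0,0, 0,0,-0.2,0,0,0, 0,0,-0.2,0,0,0, 0,0,-0.2,0,0,0]'
python3 - <<'E'
from h import *
s=robot.sense();print(s['position'],s['wrist_force'])
E
```

```text
time: 4.05
position: [0.5404, 0.1205, 0.0709]
tool_rot: [0.001, 0.057, 0.998, 0.0]
wrist_force: [-0.6, 0.8, 7.0]
gripper_width: 0.0
gripper_force: 2.9
[0.54035368 0.12046129 0.07089561] [-0.61810589  0.80613257  6.95376259]
```

```bash
python3 -m creep '[0,0,-0.05,0,0,0, 0,0,-0.05,0,0,0]'|grep -E 'pos|wrist'; python3 -m creep '[0,0,0,0,0,0]'|grep -E 'pos|wrist';python3 -m creep '[0,0,0,0,0,0]'|grep -E 'pos|wrist'; python3 -m creep '[0,0,0,0,0,0]'|grep -E 'pos|wrist'
```

```text
position: [0.5404, 0.1204, 0.0705]
wrist_force: [0.3, 0.3, 6.5]
position: [0.5404, 0.1204, 0.0705]
wrist_force: [-1.4, -0.4, 6.4]
position: [0.5404, 0.1204, 0.0705]
wrist_force: [-0.0, -0.4, 7.0]
position: [0.5404, 0.1204, 0.0705]
wrist_force: [0.1, -0.0, 6.4]
```

```bash
python3 -m creep '[0,0,-0.1,0,0,0, 0,0,-0.1,0,0,0]'|grep -E 'pos|wrist'; python3 -m creep '[0,0,0,0,0,0]'|grep -E 'pos|wrist';python3 -m creep '[0,0,0,0,0,0]'|grep -E 'pos|wrist'; python3 -m creep '[0,0,0,0,0,0]'|grep -E 'pos|wrist'
```

```text
position: [0.5405, 0.1205, 0.0696]
wrist_force: [-0.6, -0.4, 7.2]
position: [0.5404, 0.1205, 0.0697]
wrist_force: [-0.6, -0.2, 8.2]
position: [0.5405, 0.1204, 0.0697]
wrist_force: [0.1, -0.2, 7.4]
position: [0.5404, 0.1204, 0.0697]
wrist_force: [0.0, -0.5, 7.2]
```

```bash
python3 -m creep '[0,0,-0.05,0,0,0, 0,0,-0.05,0,0,0, 0,0,-0.05,0,0,0]'|grep -E 'pos|wrist'; python3 -m creep '[0,0,1.5,0,0,0, 0,0,3,0,0,0, -0.5,-4.5,3,0,0,0, -1.05,-9.35,3,0,0,0, -1.05,-9.35,1,0,0,0, -1.05,-9.35,0.8,0,0,0, -1.05,-9.35,0.8,0,0,0, -1.05,-9.35,0.8,0,0,0]'|grep -E 'pos|wrist'
```

```text
position: [0.5405, 0.1205, 0.0693]
wrist_force: [-0.4, -0.2, 8.4]
position: [0.5292, 0.0279, 0.0764]
wrist_force: [0.3, 0.7, -0.1]
```

```bash
python3 -m creep '[0,0,-0.2,0,0,0, 0,0,-0.4,0,0,0, 0,0,-0.6,0,0,0, 0,0,-0.6,0,0,0]'|grep -E 'pos|wrist'; python3 -m creep '[0,0,0,0,0,0]'|grep -E 'pos|wrist'; python3 -m creep '[0,0,0,0,0,0]'|grep -E 'pos|wrist'
```

```text
position: [0.5301, 0.0275, 0.0709]
wrist_force: [0.4, 1.1, 5.3]
position: [0.5301, 0.0275, 0.071]
wrist_force: [-0.0, 2.0, 5.5]
position: [0.5301, 0.0275, 0.0711]
wrist_force: [0.0, 1.5, 5.3]
```

```bash
python3 -m creep '[0,0,-0.15,0,0,0, 0,0,-0.15,0,0,0]'|grep -E 'pos|wrist'; python3 -m creep '[0,0,0,0,0,0]'|grep -E 'pos|wrist';python3 -m creep '[0,0,0,0,0,0]'|grep -E 'pos|wrist'; python3 -m creep '[0,0,0,0,0,0]'|grep -E 'pos|wrist'
```

```text
position: [0.5301, 0.0275, 0.0697]
wrist_force: [0.8, 2.5, 7.5]
position: [0.5301, 0.0275, 0.0698]
wrist_force: [0.6, 1.7, 8.0]
position: [0.5301, 0.0275, 0.0698]
wrist_force: [0.2, 1.9, 7.3]
position: [0.5301, 0.0275, 0.0698]
wrist_force: [-0.2, 1.6, 7.1]
```

```bash
python3 -m creep '[0,0,-0.04,0,0,0, 0,0,-0.04,0,0,0, 0,0,-0.04,0,0,0]'|grep -E 'pos|wrist'; python3 -m creep '[0,0,1.5,0,0,0, 0,0,3,0,0,0, -0.5,-4.5,3,0,0,0, -1.1,-9.35,3,0,0,0, -1.1,-9.35,1,0,0,0, -1.1,-9.35,0.8,0,0,0, -1.1,-9.35,0.8,0,0,0, -1.1,-9.35,0.8,0,0,0]'|grep -E 'pos|wrist'
python3 -m creep '[0,0,-0.2,0,0,0, 0,0,-0.4,0,0,0, 0,0,-0.6,0,0,0, 0,0,-0.6,0,0,0]'|grep -E 'pos|wrist'; python3 -m creep '[0,0,0,0,0,0]'|grep -E 'pos|wrist'; python3 -m creep '[0,0,0,0,0,0]'|grep -E 'pos|wrist'
```

```text
position: [0.5301, 0.0275, 0.0694]
wrist_force: [0.6, 1.7, 7.5]
position: [0.5183, -0.0656, 0.0766]
wrist_force: [0.6, 0.2, 0.3]
position: [0.519, -0.0662, 0.0707]
wrist_force: [0.7, 1.3, 2.7]
position: [0.5189, -0.0663, 0.0707]
wrist_force: [0.8, 1.8, 1.8]
position: [0.5188, -0.0665, 0.0707]
wrist_force: [1.2, 2.3, 3.5]
```

```bash
python3 -m creep '[0,0,-0.2,0,0,0, 0,0,-0.4,0,0,0, 0,0,-0.4,0,0,0]'|grep -E 'pos|wrist'; python3 -m creep '[0,0,0,0,0,0]'|grep -E 'pos|wrist';python3 -m creep '[0,0,0,0,0,0]'|grep -E 'pos|wrist'; python3 -m creep '[0,0,0,0,0,0]'|grep -E 'pos|wrist'
```

```text
position: [0.5188, -0.0666, 0.0665]
wrist_force: [2.0, 2.2, 6.4]
position: [0.5188, -0.0666, 0.0666]
wrist_force: [2.1, 3.1, 5.6]
position: [0.5188, -0.0666, 0.0666]
wrist_force: [1.8, 3.0, 5.6]
position: [0.5188, -0.0666, 0.0667]
wrist_force: [1.6, 2.6, 5.1]
```

```bash
python3 -m creep '[0,0,-0.15,0,0,0, 0,0,-0.28,0,0,0, 0,0,-0.28,0,0,0]'|grep -E 'pos|wrist'; python3 -m creep '[0,0,0,0,0,0]'|grep -E 'pos|wrist';python3 -m creep '[0,0,0,0,0,0]'|grep -E 'pos|wrist'; python3 -m creep '[0,0,0,0,0,0]'|grep -E 'pos|wrist'
```

```text
position: [0.5186, -0.0665, 0.064]
wrist_force: [0.5, 2.5, 7.3]
position: [0.5186, -0.0665, 0.0641]
wrist_force: [1.0, 3.0, 7.8]
position: [0.5187, -0.0665, 0.0641]
wrist_force: [0.4, 2.4, 7.0]
position: [0.5187, -0.0665, 0.0641]
wrist_force: [0.7, 3.3, 7.7]
```

```bash
python3 -m creep '[0,0,-0.05,0,0,0, 0,0,-0.05,0,0,0, 0,0,-0.05,0,0,0]'|grep -E 'pos|wrist'; python3 -m creep '[0,0,1.5,0,0,0, 0,0,3.5,0,0,0, -0.5,-4.5,3.5,0,0,0, -1.1,-9.4,3.5,0,0,0, -1.1,-9.4,1.5,0,0,0, -1.1,-9.4,1.35,0,0,0, -1.1,-9.4,1.35,0,0,0, -1.1,-9.4,1.35,0,0,0]'|grep -E 'pos|wrist'
python3 -m creep '[0,0,-0.2,0,0,0, 0,0,-0.4,0,0,0, 0,0,-0.6,0,0,0, 0,0,-0.6,0,0,0]'|grep -E 'pos|wrist'; python3 -m creep '[0,0,0,0,0,0]'|grep -E 'pos|wrist'; python3 -m creep '[0,0,0,0,0,0]'|grep -E 'pos|wrist'
```

```text
position: [0.5186, -0.0665, 0.0636]
wrist_force: [0.5, 3.6, 8.0]
position: [0.5068, -0.1596, 0.0765]
wrist_force: [-0.1, 0.1, 0.2]
position: [0.5078, -0.1601, 0.0708]
wrist_force: [0.7, 1.6, 3.4]
position: [0.5077, -0.1603, 0.0709]
wrist_force: [0.7, 1.9, 4.2]
position: [0.5077, -0.1604, 0.0709]
wrist_force: [1.6, 2.0, 2.8]
```

```bash
python3 -m creep '[0,0,-0.2,0,0,0, 0,0,-0.4,0,0,0, 0,0,-0.5,0,0,0, 0,0,-0.5,0,0,0]'|grep -E 'pos|wrist'; python3 -m creep '[0,0,0,0,0,0]'|grep -E 'pos|wrist';python3 -m creep '[0,0,0,0,0,0]'|grep -E 'pos|wrist'; python3 -m creep '[0,0,0,0,0,0]'|grep -E 'pos|wrist'
```

```text
position: [0.5077, -0.1604, 0.0658]
wrist_force: [1.2, 3.9, 6.3]
position: [0.5077, -0.1604, 0.0659]
wrist_force: [1.4, 3.0, 6.8]
position: [0.5077, -0.1604, 0.0659]
wrist_force: [0.9, 2.9, 5.9]
position: [0.5077, -0.1604, 0.0659]
wrist_force: [2.2, 3.3, 6.3]
```

```bash
python3 -m creep '[0,0,-0.1,0,0,0, 0,0,-0.2,0,0,0, 0,0,-0.2,0,0,0]'|grep -E 'pos|wrist';python3 -m creep '[0,0,0,0,0,0]'|grep -E 'pos|wrist'; python3 -m creep '[0,0,3,0,0,0, -1,1,7,0,-0.05,0, -3,3,11,0,-0.19,0, -6,6,13,0,-0.33,0, -9,9,14,0,-0.47,0, -11,12,14,0,-0.6,0, -12,15,14,0,-0.6,0, -12,15,14,0,-0.6,0]'|grep -E 'pos|wrist'
python3 look.py w3
```

```text
position: [0.5076, -0.1603, 0.064]
wrist_force: [1.2, 3.7, 7.8]
position: [0.5076, -0.1603, 0.064]
wrist_force: [0.8, 2.7, 7.7]
position: [0.3622, 0.0124, 0.241]
wrist_force: [0.2, 0.3, -0.5]
13.8 [0.3616 0.0118 0.2383] [-0.19 -0.6  -1.46] tip px [316.9 306.1]
blue [438.9 241.9] 54 [0.5373 0.1198 0.0745]
blue [344.7 244.9] 55 [0.5263 0.0261 0.0745]
blue [250.5 247.9] 56 [ 0.5155 -0.0663  0.0745]
blue [153.7 250.5] 61 [ 0.5039 -0.1596  0.0745]
blue [ 91.1 374.1] 449 [ 0.7747 -0.3811  0.0745]
```

View pics/w3.png

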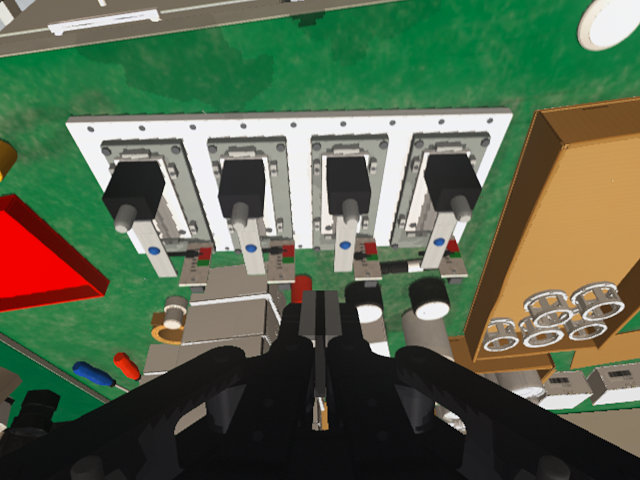

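All four scales are in view in a row at y≈250–270: x≈195, 280, 365 and 450. Zooming in.

Run:
```python
from h import *
im,C=load("w3")
c=im[232:288,170:470,::-1]
r=[cv2.resize(im[236:286,x:x+62,::-1],None,fx=6,fy=5.5,interpolation=cv2.INTER_CUBIC) for x in (165,252,338,420)]
cv2.imwrite("pics/w3c.png",np.vstack([np.hstack(r[:2]),np.hstack(r[2:])]))
```

```text
(no output)
```

View pics/w3c.png

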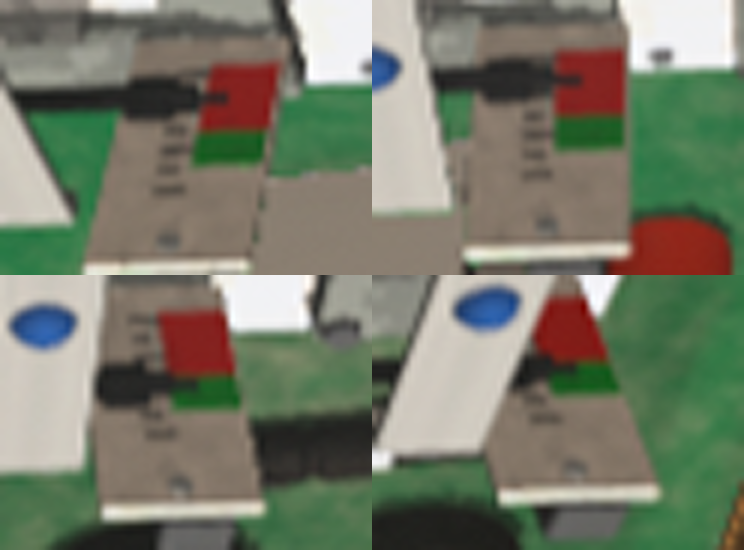

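Readings: D and C stand mid-red; B and A are in green. The measured stiffness agrees (A and B sound, C and D tired). Next, look at the sleeves.

```bash
python3 -m creep '[0,-5,0,0,0.14,0, 1,-10,0,0,0.28,0, 1,-15,0,0,0.42,0, 2,-20,-1,0,0.56,0, 3,-25,-2,0,0.6,0, 4,-30,-4,0,0.6,0, 4.5,-33,-6,0,0.6,0, 5,-36,-7,0,0.6,0]' 0.5|grep -E 'pos|wrist'; python3 -m creep '[0,0,0,0,0,0,0,0,0,0,0,0]'|grep -E 'pos|rot|width'
cat > sl.py <<'E'
from h import *
import sys
im,C=shot("wrist",sys.argv[1]); s=robot.sense(); print(s["time"],s["position"].round(4),s["joints"].round(2))
hsv=cv2.cvtColor(im.copy(),cv2.COLOR_RGB2HSV); h,sa,v=cv2.split(hsv)
m=((h>14)&(h<32)&(sa>120)&(v>60)).astype(np.uint8)
for c,st in blobs(m,150): print("brass",c,st,ray(C,c,0.02).round(4))
g=cv2.medianBlur(cv2.cvtColor(im.copy(),cv2.COLOR_RGB2GRAY),3)
# bore = dark hole enclosed by brass
cs,hi=cv2.findContours(m,cv2.RETR_CCOMP,cv2.CHAIN_APPROX_NONE)
for k,c in enumerate(cs):
    if hi[0][k][3]>=0 and cv2.contourArea(c)>60:
        e=cv2.minEnclosingCircle(c); M=cv2.moments(c); uv=(M['m10']/M['m00'],M['m01']/M['m00']); print("bore",np.round(uv,1),cv2.contourArea(c),ray(C,uv,0.032).round(4))
E
python3 sl.py w4
```

```text
position: [0.4044, -0.3098, 0.1758]
wrist_force: [0.9, 0.8, 0.4]
position: [0.4034, -0.3081, 0.176]
tool_rot: [-0.019, 0.063, 0.998, -0.01]
gripper_width: 0.0429
14.85 [ 0.4034 -0.3069  0.1769] [-0.85  0.46  1.77 -0.05  0.93 -2.26]
brass [285.8 231.9] [ 267  211   38   42 1082] [ 0.4026 -0.3384  0.02  ]
brass [348.3 246.9] [ 331  225   37   43 1101] [ 0.4207 -0.2908  0.02  ]
brass [208.4 249.7] [ 187  229   44   43 1321] [ 0.4096 -0.4023  0.02  ]
bore [348.  245.5] 139.0 [ 0.4162 -0.2911  0.032 ]
bore [286.7 230.4] 164.0 [ 0.3989 -0.3358  0.032 ]
```

View pics/w4.png

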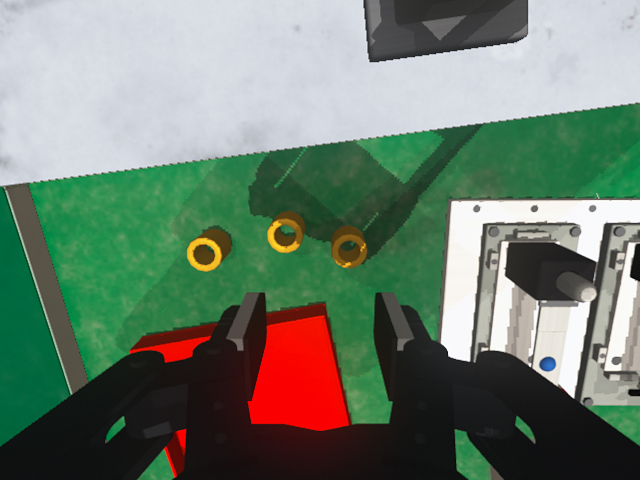

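Sleeve tops show at (205,254), (284,235) and (348,246); none knocked yet. Taking the left one (b) first, which has the most room.

```bash
python3 -m creep '[-1,-4,-3,0,0,0, -1.5,-8,-6,0,0,0, -1.5,-9.5,-9,0,0,0, -1.5,-9.5,-9,0,0,0, -1.5,-9.5,-9,0,0,0, -1.5,-9.5,-9,0,0,0]'|grep -E 'pos|rot|width';python3 sl.py w5
python3 - <<'E'
from h import *
im,C=load("w5"); cv2.imwrite("pics/w5c.png",cv2.resize(im[130:380,170:470,::-1],None,fx=2,fy=2))
E
```

```text
position: [0.3904, -0.4011, 0.0903]
tool_rot: [-0.016, 0.062, 0.998, -0.012]
gripper_width: 0.0431
15.5 [ 0.3906 -0.4014  0.0906] [-0.98  0.65  1.71 -0.06  0.79 -2.38]
brass [434.1 268.2] [ 405  238   60   61 2610] [ 0.4023 -0.3383  0.02  ]
brass [517.4 288.4] [ 483  257   71   63 3122] [ 0.42   -0.2916  0.02  ]
brass [323.7 291.8] [ 300  261   49   62 2333] [ 0.4097 -0.4028  0.02  ]
bore [323.8 289. ] 110.5 [ 0.4032 -0.4017  0.032 ]
bore [432.2 266. ] 86.0 [ 0.3965 -0.3421  0.032 ]
```

View pics/w5c.png

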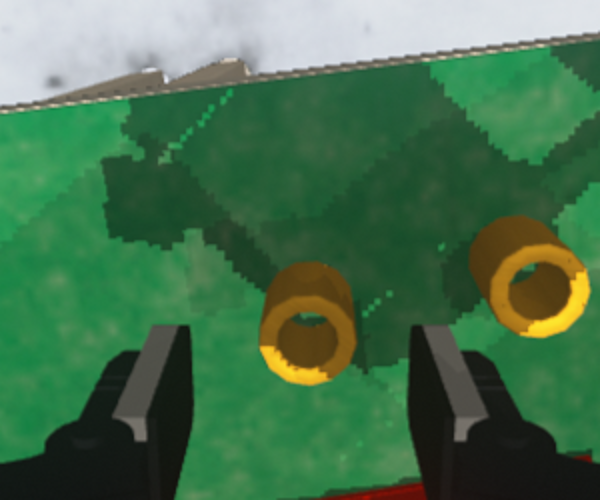

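```bash
cat >> h.py <<'E'
def fix(yaw):
    "rotvec (world) from the measured to a downright pose with the tool x axis at yaw"
    x=np.array([np.cos(yaw),np.sin(yaw),0]);z=np.array([0,0,-1.]);D=np.stack([x,np.cross(z,x),z],1)
    return R.from_matrix(D@q2R(robot.sense()["tool_rot"]).T).as_rotvec().round(3)
E
python3 - <<'E'
from h import *
im,C=load("w5"); print(fix(np.pi-.118), robot.sense()["position"])
for uv in [(324,299.5),(439.5,275)]: print(ray(C,uv,.032))
E
```

```text
[ 0.024 -0.033  0.005] [ 0.39060879 -0.40141215  0.09063936]
[ 0.40939256 -0.40238551  0.032     ]
[ 0.40211353 -0.33841971  0.032     ]
```

```bash
python3 -m creep '[1.9,-0.1,-1,0.024,-0.033,0.005, 1.9,-0.1,-4.5,0.024,-0.033,0.005, 1.9,-0.1,-4.5,0.024,-0.033,0.005, 1.9,-0.1,-4.5,0.024,-0.033,0.005, 1.9,-0.1,-4.5,0.024,-0.033,0.005]'|grep -E 'pos|rot|width'; python3 -c "
from h import *
print(fix(np.pi-.118))"
```

```text
position: [0.4096, -0.4037, 0.0458]
tool_rot: [0.0, 0.059, 0.998, -0.0]
gripper_width: 0.0429
[0.    0.    0.001]
```

```bash
python3 -m creep '[0,0.05,-2,0,0,0, 0,0.05,-3.8,0,0,0, 0,0.05,-3.8,0,0,0, 0,0.05,-3.8,0,0,0]'|grep -E 'pos|wrist'; python3 -m creep '[0,0,0,0,0,0,0,0,0,0,0,0,0,0,0,0,0,0,0,0,0,0,0,0]' 0.2 35 |grep -E 'pos|width|force'; python3 -m creep '[0,0,3,0,0,0, 0,0,8,0,0,0, 0,0,12,0,0,0, 0,0,12,0,0,0]' |grep -E 'pos|width|force';python3 sl.py w6
```

```text
position: [0.4094, -0.4034, 0.0072]
wrist_force: [0.1, -0.5, 0.0]
position: [0.4096, -0.4039, 0.0076]
wrist_force: [0.1, 0.5, 7.2]
gripper_width: 0.0255
gripper_force: 34.9
position: [0.4116, -0.4064, 0.1321]
wrist_force: [0.2, 0.4, -0.9]
gripper_width: 0.0263
gripper_force: 34.7
17.25 [ 0.4104 -0.4049  0.1295] [-0.97  0.6   1.65 -0.    0.89 -2.42]
brass [422.  210.2] [ 397  186   52   50 1774] [ 0.4021 -0.3381  0.02  ]
brass [493.5 228. ] [ 464  203   60   51 2167] [ 0.4198 -0.2914  0.02  ]
brass [319.8 328.9] [ 282  277   77  103 6413] [ 0.4816 -0.4155  0.02  ]
bore [420.4 208.6] 147.5 [ 0.398  -0.3418  0.032 ]
```

Run:
```python
from h import *
im,C=load("w6"); cv2.imwrite("pics/w6c.png",cv2.resize(im[240:420,220:420,::-1],None,fx=3,fy=3))
for uv in [(320,306)]:pass
p=robot.sense()["position"]
for dz in (0,.012,.019,.025): print(dz,proj(C,p+[0,0,dz]))
```

```text
0 [322.52378669 307.44759154]
0.012 [322.45502351 321.92373982]
0.019 [322.4097409  331.45671742]
0.025 [322.36735857 340.379122  ]
```

View pics/w6c.png

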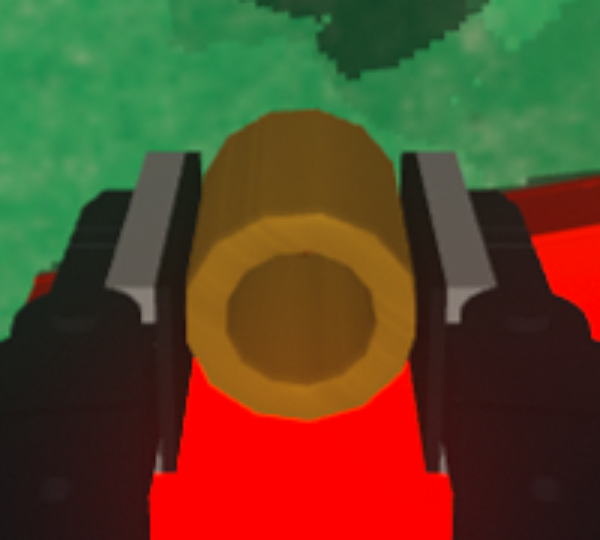

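The sleeve is gripped upright, top ring centre at px (320,345), which is about 1–2 mm ahead of the TCP axis. Carrying it to A.

```bash
python3 -m creep '[1,5,2,0,0,0, 2,10,3,0,0,0, 3,15,3,0,0,0, 4,20,3,0,0,0, 5,25,3,0,0,0, 6,30,3,0,0,0, 6,35,3,0,0,0, 6,40,3,0,0,0]' |grep -E 'pos'; python3 -m creep '[0.2,5,0,0,0,0, 0.4,10,0,0,0,0, 0.4,13.2,0,0,0,0, 0.4,13.2,0,0,0,0, 0.4,13.2,0,0,0,0, 0.4,13.2,0,0,0,0]' |grep -E 'pos|width|force|rot'
python3 - <<'E'
from h import *
im,C=shot("wrist","w7"); print(robot.sense()["position"],fix(np.pi-.118))
cv2.imwrite("pics/w7c.png",cv2.resize(im[150:400,200:450,::-1],None,fx=2.4,fy=2.4))
i2,C2=load("w2")
for uv in [(420,188),(205,190)]: print(ray(C2,uv,.1))
E
```

```text
position: [0.4682, -0.0113, 0.155]
position: [0.4726, 0.1177, 0.1554]
tool_rot: [-0.001, 0.06, 0.998, 0.001]
wrist_force: [-0.9, 0.5, -1.5]
gripper_width: 0.0262
gripper_force: 34.8
[0.47272799 0.11746683 0.15554525] [-0.001 -0.002  0.003]
[0.47617207 0.12917802 0.1       ]
[0.46668762 0.03605464 0.1       ]
```

View pics/w7c.png

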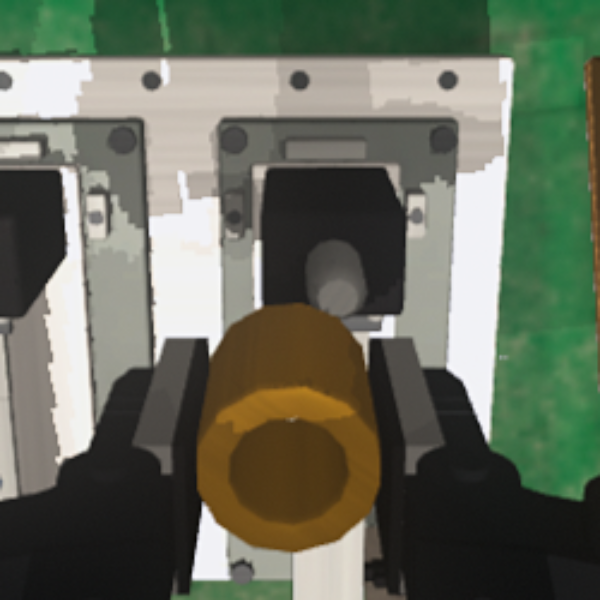

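Run:
```python
from h import *
im,C=load("w7"); p=robot.sense()["position"]
print(p,"spigot",ray(C,(340.8,272.9),.1),"sleeve",ray(C,(320.8,345.8),p[2]+.0244)-p)
```

```text
[0.47272799 0.11746683 0.15554525] spigot [0.477903   0.12879461 0.1       ] sleeve [-0.00041107  0.00092378  0.0244    ]
```

```bash
python3 -m creep '[0.45,1.1,0,0,0,0, 0.45,1.1,-2,0,0,0, 0.45,1.1,-3.8,0,0,0, 0.45,1.1,-3.8,0,0,0, 0.45,1.1,-3.8,0,0,0, 0.45,1.1,-3.8,0,0,0, 0.45,1.1,-3.8,0,0,0]' |grep -E 'pos|width|force|rot'
```

```text
position: [0.4782, 0.1296, 0.1189]
tool_rot: [0.0, 0.06, 0.998, 0.001]
wrist_force: [0.3, -0.2, -0.8]
gripper_width: 0.0263
gripper_force: 34.8
```

```bash
python3 -m creep '[-0.08,-0.12,-0.4,0,0,0, -0.08,-0.12,-0.9,0,0,0, -0.08,-0.12,-1.3,0,0,0, -0.08,-0.12,-1.6,0,0,0, -0.08,-0.12,-1.6,0,0,0]' |grep -E 'pos|wrist'
```

```text
position: [0.4768, 0.1284, 0.1015]
wrist_force: [0.5, -0.3, -0.6]
```

```bash
python3 -m creep '[0,0,-0.5,0,0,0, 0,0,-1,0,0,0, 0,0,-1.4,0,0,0, 0,0,-1.4,0,0,0]' |grep -E 'pos|wrist'; python3 -m creep '[0,0,-0.15,0,0,0, 0,0,-0.25,0,0,0]' |grep -E 'pos|wrist'
```

```text
position: [0.4767, 0.1284, 0.0874]
wrist_force: [1.0, 0.6, -1.0]
position: [0.4767, 0.1284, 0.0856]
wrist_force: [-1.6, 0.6, 10.0]
```

Sleeve one is home on A: contact came at the expected height. Release and return for the next.

```bash
python3 -m creep '[0,0,0,0,0,0, 0,0,0,0,0,0, 0,0,0,0,0,0]' 0.5 |grep -E 'pos|wrist|width'; python3 -m creep '[0,0,3,0,0,0, 0,0,7,0,0,0, -2,-5,7,0,0,0, -4,-10,7,0,0,0, -6,-15,7,0,0,0, -7,-20,7,0,0,0, -8,-25,7,0,0,0, -8.5,-30,7,0,0,0]' |grep -E 'pos'; python3 -m creep '[0,-5,0,0,0,0, 0,-10,-3,0,0,0, 0,-13,-5,0,0,0, 0,-13.5,-7,0,0,0, 0,-13.5,-7,0,0,0, 0,-13.5,-7,0,0,0, 0,-13.5,-7,0,0,0]' |grep -E 'pos|rot'; python3 sl.py w8
python3 - <<'E'
from h import *
im,C=load("w8"); cv2.imwrite("pics/w8s.png",im[130:390,130:530,::-1])
E
```

```text
position: [0.4766, 0.1284, 0.0856]
wrist_force: [0.4, -0.3, 0.0]
gripper_width: 0.0425
position: [0.392, -0.1595, 0.1557]
position: [0.3935, -0.2922, 0.0864]
tool_rot: [-0.0, 0.059, 0.998, 0.001]
22.35 [ 0.3937 -0.2923  0.0866] [-0.87  0.59  1.89  0.    0.66 -2.32]
brass [240.1 278.2] [ 213  250   57   60 2197] [ 0.3997 -0.3384  0.02  ]
brass [326.5 301.9] [ 303  269   49   65 2544] [ 0.4202 -0.2911  0.02  ]
```

View pics/w8s.png

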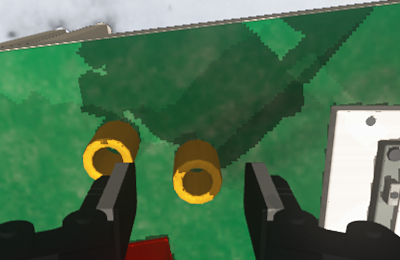

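```bash
python3 - <<'E'
from h import *
im,C=load("w8"); print(ray(C,(327,311),.032)-robot.sense()["position"])
E
python3 -m creep '[0,0,0,0,0,-0.15, 0,0,0,0,0,-0.3, 0,0,0,0,0,-0.45, 0,0,0,0,0,-0.6, 0,0,0,0,0,-0.75, 0,0,0,0,0,-0.9, 0,0,0,0,0,-1.05, 0,0,0,0,0,-1.2]'|grep -E 'pos|rot'
```

```text
[ 0.02627532  0.00130591 -0.05461985]
position: [0.394, -0.2925, 0.0868]
tool_rot: [0.001, 0.615, 0.789, 0.001]
```

```bash
python3 -m creep '[2.6,0.15,-1,0,0,-0.05, 2.6,0.15,-4,0,0,-0.05, 2.6,0.15,-4.2,0,0,-0.05, 2.6,0.15,-4.2,0,0,-0.05, 2.6,0.15,-4.2,0,0,-0.05]'|grep -E 'pos|rot'; python3 sl.py w9
python3 - <<'E'
from h import *
s=robot.sense()["position"]; im,C=load("w9"); print(proj(C,[s[0],s[1],.032]), fix(np.pi-.118-1.25))
E
```

```text
position: [0.4195, -0.2915, 0.0447]
tool_rot: [0.0, 0.632, 0.775, 0.001]
23.7 [ 0.4196 -0.2918  0.0448] [-0.83  0.69  1.86  0.    0.6  -1.03]
brass [324.3 287.4] [ 293  247   64   80 3846] [ 0.4208 -0.2909  0.02  ]
brass [276.6 368.2] [ 249  324   50   84 2770] [ 0.4066 -0.3376  0.02  ]
bore [324.1 283.9] 128.0 [ 0.4191 -0.2843  0.032 ]
[321.49117997 299.74324137] [-0.     0.002  0.002]
```

```bash
python3 -m creep '[0,0,-2,0,0,0, 0,0,-3.7,0,0,0, 0,0,-3.7,0,0,0, 0,0,-3.7,0,0,0]'|grep -E 'pos|wrist'; python3 -m creep '[0,0,0,0,0,0,0,0,0,0,0,0,0,0,0,0,0,0,0,0,0,0,0,0]' 0.2 35 |grep -E 'pos|width|force'; python3 -m creep '[0,0,3,0,0,0.15, 0,0,8,0,0,0.3, 1,5,12,0,0,0.45, 2,10,15,0,0,0.6, 3,15,15,0,0,0.75, 4,20,15,0,0,0.9, 4.5,25,15,0,0,1.05, 4.5,30,15,0,0,1.2]' |grep -E 'pos|width|force'
python3 -m creep '[0,2,0,0,0,0.05, 0,2.2,0,0,0,0.05, 0,2.2,0,0,0,0.05, 0,2.2,0,0,0,0.05]' |grep -E 'pos|width|force'
python3 - <<'E'
from h import *
im,C=shot("wrist","w10"); s=robot.sense(); print(s["position"],fix(np.pi-.118))
cv2.imwrite("pics/w10c.png",cv2.resize(im[150:400,200:450,::-1],None,fx=2.4,fy=2.4))
E
```

```text
position: [0.4194, -0.2919, 0.0072]
wrist_force: [-1.1, -1.0, 0.8]
position: [0.4198, -0.2922, 0.0078]
wrist_force: [-0.7, 0.3, 6.2]
gripper_width: 0.0263
gripper_force: 34.7
position: [0.4642, -0.013, 0.1573]
wrist_force: [0.5, -0.8, -1.4]
gripper_width: 0.0263
gripper_force: 34.7
position: [0.4637, 0.0063, 0.1566]
wrist_force: [0.1, -0.7, -1.4]
gripper_width: 0.0264
gripper_force: 34.7
[0.46375186 0.00605826 0.15652249] [-0.001 -0.     0.004]
```

View pics/w10c.png

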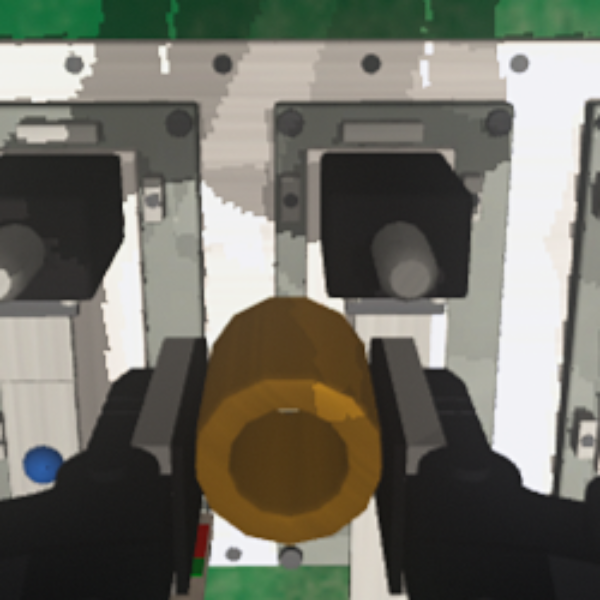

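Sleeve is in hand with its ring at px (320,342); B's spigot top is at px (371,265).

Run:
```python
from h import *
im,C=load("w10"); p=robot.sense()["position"]
print(p,"spigot",ray(C,(370.8,264.6),.1),"sleeve",ray(C,(320.4,342.5),p[2]+.0244)-p)
```

```text
[0.46375186 0.00605826 0.15652249] spigot [0.46689464 0.03389909 0.1       ] sleeve [-0.00145297  0.00089749  0.0244    ]
```

```bash
python3 -m creep '[0.3,2.75,0,0,0,0, 0.3,2.75,-2,0,0,0, 0.3,2.75,-4,0,0,0, 0.3,2.75,-4,0,0,0, 0.3,2.75,-4,0,0,0, 0.3,2.75,-4,0,0,0, 0.3,2.75,-4,0,0,0]' |grep -E 'pos|rot'
```

```text
position: [0.4671, 0.0343, 0.1172]
tool_rot: [0.0, 0.06, 0.998, 0.001]
```

```bash
python3 -m creep '[-0.04,-0.06,-0.4,0,0,0, -0.04,-0.06,-0.9,0,0,0, -0.04,-0.06,-1.3,0,0,0, -0.04,-0.06,-1.5,0,0,0, -0.04,-0.06,-1.5,0,0,0]' |grep -E 'pos|wrist'
```

```text
position: [0.4661, 0.0342, 0.101]
wrist_force: [1.4, 1.0, -0.6]
```

```bash
python3 -m creep '[0,-0.03,-0.5,0,0,0, 0.03,-0.03,-1,0,0,0, 0.03,-0.03,-1.35,0,0,0, 0.03,-0.03,-1.35,0,0,0]' |grep -E 'pos|wrist'; python3 -m creep '[0,0,-0.15,0,0,0, 0,0,-0.25,0,0,0]' |grep -E 'pos|wrist'
```

```text
position: [0.466, 0.0339, 0.0873]
wrist_force: [1.5, -0.6, -0.6]
position: [0.4659, 0.034, 0.0857]
wrist_force: [-0.8, 0.1, 13.6]
```

Sleeve two is home. Release; work out tray corners numerically, and move over clip C.

```bash
python3 -m creep '[0,0,0,0,0,0, 0,0,0,0,0,0, 0,0,0,0,0,0]' 0.5 |grep -E 'wrist|width'; python3 -m creep '[0,0,3,0,0,0, 0,0,6,0,0,0, -0.5,-5,6,0,0,0, -1,-9.35,6,0,0,0, -1,-9.35,4,0,0,0, -1,-9.35,4,0,0,0, -1,-9.35,4,0,0,0, -1,-9.35,4,0,0,0]' 0.72 |grep -E 'pos|rot|width'
python3 - <<'E'
from h import *
im,C=load("top0"); h,s,v=cv2.split(cv2.cvtColor(im.copy(),cv2.COLOR_RGB2HSV))
m=(((h<8)|(h>172))&(s>150)&(v>60)).astype(np.uint8); m[:,:440]=0;m[:190]=0;m[285:]=0
c=max(cv2.findContours(m,0,1)[0],key=cv2.contourArea); r=cv2.minAreaRect(c)
P=np.array([ray(C,p,.025) for p in cv2.boxPoints(r)]); print(r,P.round(3),P.mean(0))
E
```

```text
wrist_force: [-0.2, -0.2, -0.6]
gripper_width: 0.0427
position: [0.4562, -0.0588, 0.1257]
tool_rot: [-0.001, 0.059, 0.998, 0.001]
gripper_width: 0.0614
((487.9604187011719, 234.6039581298828), (58.90620422363281, 60.299259185791016), 84.2894058227539) [[ 0.645 -0.301  0.025]
 [ 0.662 -0.475  0.025]
 [ 0.493 -0.486  0.025]
 [ 0.476 -0.313  0.025]] [ 0.56900624 -0.3938696   0.025     ]
```

```bash
python3 -m creep '[-0.05,-0.05,-3,0,0,0, -0.05,-0.05,-6,0,0,0, -0.05,-0.05,-7.6,0,0,0, -0.05,-0.05,-7.6,0,0,0, -0.05,-0.05,-7.6,0,0,0]'|grep -E 'pos|wrist|width'
```

```text
position: [0.4561, -0.0595, 0.0498]
wrist_force: [0.4, 0.7, 0.4]
gripper_width: 0.0613
```

```bash
python3 -m creep '[0,0,0,0,0,0,0,0,0,0,0,0,0,0,0,0,0,0,0,0,0,0,0,0]' 0.2 60 |grep -E 'pos|width|force'
```

```text
position: [0.4566, -0.0602, 0.0507]
wrist_force: [0.1, 0.6, 5.9]
gripper_width: 0.035
gripper_force: 61.3
```

```bash
python3 -m creep '[0,0,2,0,0,0, 0,0,5,0,0,0, 0,0,9,0,0,0, 0,-2,12,0,0,0, 0,-6,12,0,0,0, 0,-10.5,12,0,0,0, 0,-15,12,0,0,0, 0,-19,12,0,0,0.05]'|grep -E 'pos|width|force'
python3 -m creep '[1,-4,0,0,0,0.05, 3,-8,0,0,0,0.1, 5,-12,0,0,0,0.15, 6.5,-16,0,0,0,0.15, 7.1,-18.5,0,0,0,0.15, 7.1,-18.5,0,0,0,0.15, 7.1,-18.5,0,0,0,0.15]'|grep -E 'pos|width|force'
python3 - <<'E'
from h import *
im,C=shot("wrist","w11"); print(robot.sense()["position"],fix(np.pi+.08))
h,s,v=cv2.split(cv2.cvtColor(im.copy(),cv2.COLOR_RGB2HSV))
m=(((h<8)|(h>172))&(s>150)&(v>60)).astype(np.uint8)
c=max(cv2.findContours(m,0,1)[0],key=cv2.contourArea); a=cv2.approxPolyDP(c,6,True)[:,0]
for p in a: print(p,ray(C,p,.025).round(3))
E
```

```text
position: [0.4554, -0.252, 0.17]
wrist_force: [1.5, 0.6, -2.5]
gripper_width: 0.0349
gripper_force: 60.6
position: [0.5259, -0.4347, 0.1687]
wrist_force: [-0.3, 0.7, -2.3]
gripper_width: 0.0351
gripper_force: 60.5
[ 0.52584378 -0.43375343  0.16877406] [-0.004 -0.003 -0.   ]
[252 170] [ 0.489 -0.486  0.025]
[258 291] [ 0.583 -0.478  0.025]
[272 291] [ 0.582 -0.467  0.025]
[273 258] [ 0.554 -0.468  0.025]
[365 257] [ 0.548 -0.397  0.025]
[367 291] [ 0.576 -0.392  0.025]
[356 264] [ 0.554 -0.403  0.025]
[283 265] [ 0.559 -0.46   0.025]
[281 277] [ 0.57  -0.461  0.025]
[331 278] [ 0.567 -0.422  0.025]
[383 338] [ 0.616 -0.375  0.025]
[369 292] [ 0.577 -0.391  0.025]
[383 291] [ 0.575 -0.38   0.025]
[402 336] [ 0.613 -0.359  0.025]
[391 343] [ 0.621 -0.367  0.025]
[417 346] [ 0.622 -0.346  0.025]
[410 353] [ 0.629 -0.35   0.025]
[416 360] [ 0.635 -0.344  0.025]
[460 363] [ 0.635 -0.307  0.025]
[485 169] [ 0.474 -0.318  0.025]
```

```bash
python3 -m creep '[0.1,-0.15,-4,-0.004,-0.003,0, 0.1,-0.15,-8,-0.004,-0.003,0, 0.1,-0.15,-11,-0.004,-0.003,0, 0.1,-0.15,-12.5,-0.004,-0.003,0, 0.1,-0.15,-13,-0.004,-0.003,0, 0.1,-0.15,-13.5,-0.004,-0.003,0, 0.1,-0.15,-13.5,-0.004,-0.003,0]'|grep -E 'pos|wrist|rot'
```

```text
position: [0.5284, -0.437, 0.0355]
tool_rot: [0.001, -0.04, 0.999, -0.002]
wrist_force: [0.2, 0.1, -1.8]
```

```bash
python3 -m creep '[0,0,-0.1,0,0,0, 0,0,-0.2,0,0,0, 0,0,-0.3,0,0,0, 0,0,-0.35,0,0,0]'|grep -E 'pos|wrist'
```

```text
position: [0.528, -0.437, 0.0319]
wrist_force: [-1.1, 0.1, 4.3]
```

```bash
python3 -m creep '[0,0,0,0,0,0, 0,0,0,0,0,0, 0,0,0,0,0,0]' 0.62|grep -E 'width|wrist'; python3 -m creep '[0,0,4,0,0,0, 0,0,9,0,0,0, 0,0,13,0,0,0, -1,4,14,0,0,-0.05, -4,8,14,0,0,-0.1, -6,12,14,0,0,-0.15, -8,16,14,0,0,-0.198, -8.5,20,14,0,0,-0.198]' 0.72|grep -E 'pos'; python3 -m creep '[0,4,-2,0,0,0, 0,8,-4,0,0,0, 0,8,-6,0,0,0, 0,8,-6,0,0,0, 0,8,-6,0,0,0]'|grep -E 'pos|rot'
python3 -c "
from h import *
print(fix(np.pi-.118))"
```

```text
wrist_force: [-0.4, 0.7, 0.3]
gripper_width: 0.0529
position: [0.4405, -0.2346, 0.1711]
position: [0.4434, -0.1571, 0.1112]
tool_rot: [0.001, 0.059, 0.998, -0.002]
[ 0.003  0.002 -0.   ]
```

```bash
python3 -m creep '[0.1,0.35,-2,0.003,0.002,0, 0.1,0.35,-4.5,0.003,0.002,0, 0.1,0.35,-6.15,0.003,0.002,0, 0.1,0.35,-6.15,0.003,0.002,0, 0.1,0.35,-6.15,0.003,0.002,0]'|grep -E 'pos|wrist|width';  python3 -m creep '[0,0,0,0,0,0,0,0,0,0,0,0,0,0,0,0,0,0,0,0,0,0,0,0]' 0.2 60 |grep -E 'pos|width|force'
```

```text
position: [0.4446, -0.1544, 0.0501]
wrist_force: [0.4, 0.7, -0.4]
gripper_width: 0.0617
position: [0.4447, -0.1539, 0.0507]
wrist_force: [-1.2, -1.9, 5.6]
gripper_width: 0.0351
gripper_force: 60.5
```

```bash
python3 -m creep '[0,0,2,0,0,0, 0,0,5,0,0,0, 0,0,9,0,0,0, 0,-4,12,0,0,0.05, 1,-8,12,0,0,0.1, 3,-12,12,0,0,0.15, 5,-16,12,0,0,0.2, 7,-19,12,0,0,0.203]'|grep -E 'pos'
python3 -m creep '[0.6,-1.3,0,0,0,0, 0.6,-1.3,0,0,0,0, 0.6,-1.3,-3,0,0,0, 0.6,-1.3,-7,0,0,0, 0.6,-1.3,-9,0,0,0, 0.6,-1.3,-9,0,0,0, 0.6,-1.3,-9,0,0,0]'|grep -E 'pos|width|force'
python3 -c "
from h import *
print(fix(np.pi+.085))"
```

```text
position: [0.5141, -0.3455, 0.1699]
position: [0.5194, -0.3549, 0.0796]
wrist_force: [0.7, -0.1, -1.7]
gripper_width: 0.0351
gripper_force: 60.6
[-0.001 -0.002 -0.001]
```

```bash
python3 -m creep '[0.15,-0.1,-2,0,0,0, 0.15,-0.1,-3.5,0,0,0, 0.15,-0.1,-4.2,0,0,0, 0.15,-0.1,-4.5,0,0,0, 0.15,-0.1,-4.65,0,0,0, 0.15,-0.1,-4.75,0,0,0, 0.15,-0.1,-4.75,0,0,0]'|grep -E 'pos|wrist'
```

```text
position: [0.5215, -0.3573, 0.0324]
wrist_force: [0.0, -0.2, -2.2]
```

```bash
python3 -m creep '[0,0,-0.05,0,0,0, 0,0,-0.1,0,0,0]'|grep -E 'pos|wrist';python3 -m creep '[0,0,0,0,0,0, 0,0,0,0,0,0, 0,0,0,0,0,0]' 0.6|grep -E 'width|wrist'; python3 -m creep '[0,0,4,0,0,0, 0,0,9,0,0,0, -3,0,14,0,0,0, -7,0,18,0,0,0, -10,4,19,0,0,0, -12,8,19,0,0,0, -12,11,19,0,0,0, -12,11,19,0,0,0]'|grep -E 'pos'; python3 -m creep '[0,4,0,0,0,0, 0,4,2,0,0,0, 0,4,2,0,0,0]' |grep time
python3 - <<'E'
from h import *
im,C=shot("wrist","w12"); im2,_=shot("top","top2")
b=im2[200:310,275:535,::-1]; b=cv2.resize(b,(520,220),interpolation=cv2.INTER_CUBIC)
a=np.zeros((580,640,3),np.uint8); a[:360]=im[60:420,:,::-1]; a[360:,:520]=b
cv2.imwrite("pics/fin.png",a)
E
```

```text
position: [0.5215, -0.3574, 0.0318]
wrist_force: [-1.2, -0.9, 5.3]
wrist_force: [-0.3, 0.1, 0.4]
gripper_width: 0.0514
position: [0.3989, -0.2424, 0.2212]
time: 38.5
```

View pics/fin.png

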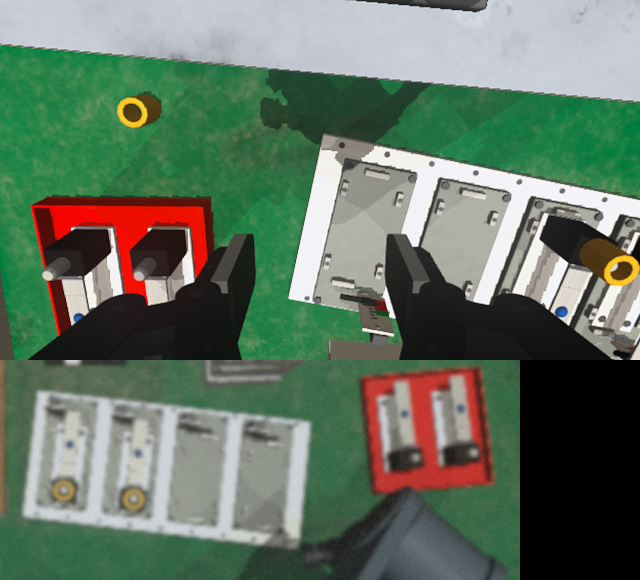

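The picture shows both rejects flat in the tray (about (95,260) and (165,260)), sleeves on clips A and B, and the spare sleeve standing at (135,112). Handing in.

```bash
python3 -c "
from plant import robot
print(robot.job_done())"
```

```text
the job is handed in; nothing more can be done
None
```

Job handed in at about 38.5 s on the robot clock: all four clips were pressed to about 8 N, the two that read green got sleeves pushed home in their stations, and the two that read red are standing in the reject tray.

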